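Pack spice tins down a storage tube

TASK

Two spice tins lie loosely in the clear storage tube. Hold the wooden packing rod and push the tins down the tube with it until they press the red follower plate firmly home against the stop at the closed end, with no gaps left. Then lay the rod down flat on the worktop and swing the tube's blue door fully shut; leave the jam jar, garlic and mug where they are.

Things in the scene. Friction and masses are not known exactly. Their poses are not given: they have to be found in the camera images.
- tube: Clear plastic storage tube, fixed, lying level on two grey feet; 245 mm long, outer diameter 66, bore 60, an aluminium rim 71 mm in diameter and 10 mm long at its open mouth. Origin: on the worktop directly under the centre of the mouth; x points into the tube along its bore, y to the left looking in, z up. The bore's axis is 44 mm above the worktop; tins lying in it are centred 41 mm above it.
- follower (a joint): Red round follower plate (diameter 56 mm) that slides in the bore behind the tins. Value in m: 0 when its face is 175 mm inside the mouth, 0.050 when it is home on its stop, face 225 mm inside the mouth. Dry friction: about 6 N moves it, and it stays where it is left.
- tin_deep_c (a point): Centre of the inner spice tin (black lid, diameter 55 mm, length 71 mm), lying loose in the bore with its own axis (z) along it, short of the follower. Weight about 0.13 kg. When packed home its centre is 190 mm inside the mouth.
- tin_outer_c (a point): Centre of the outer spice tin (pink and green, diameter 55 mm, length 71 mm), lying loose in the bore with its axis along it, its near end standing some 5 to 20 mm out of the mouth. When packed home its centre is 119 mm, its near end 83 mm, inside the mouth.
- rod_c (a point): Centre of the loose wooden packing rod, 220 mm long, about 0.15 kg, lying on the worktop with its axis 22 mm above it. x points along the rod to the head: a dark disc, diameter 44 mm and 12 mm thick, whose flat end is 110 mm from the centre. Between head and the square 44 x 44 x 12 mm tail plate at the other end the shaft is 24 mm square, with flat sides facing sideways and up.
- door (a joint): Blue round door of the tube's mouth on an upright hinge at the mouth's right side (looking in); rad: 0 shut, grows as it opens outward, up to 2.6. It starts wide open. A light stiff hinge (0.03 N m): it stays where it is left.
- door_hinge (a point): A point on the door's hinge axis, at the height of the bore's axis; fixed to the tube, 5 mm in front of the mouth plane and 42 mm to the right of the bore's axis.
- door_tab (a point): Middle of the tab on the door's free edge, 80 mm from the hinge axis, at the height of the bore's axis; door and tab are 6 mm thick, the door's disc is 68 mm in diameter and the tab 24 mm high. Shut, it lies 5 mm in front of the mouth plane and 38 mm to the left of the bore's axis.
- jam_b_c (a point): Bystander: jam jar with checked red lid, diameter 68 mm, 75 high; point on its axis 40 mm up.
- garlic_c (a point): Bystander: garlic bulb, 60 mm wide, 58 high; point 40 mm up.
- mug_c (a point): Bystander: white mug, 82 mm wide (114 with handle), 91 high; point 40 mm up.
Things that resemble listed ones, but are neither listed nor needed, are in the scene too. Of the things like the part that bears rod_c, leave any that is pink; of the rest the larger one is meant.

How it is judged:
By the outcome, as a careful person would: the job done as asked, in the order asked, and still so for the second after the job is handed in, with the robot touching nothing.
It also fails if it takes over 72 s, if anything falls off the work surface, if the arm or the gripper's body presses on something with over 40 N, if the wrist force passes 120 N, or if a joint passes its speed limit or range.

ROBOT

A 6-joint arm with a two-finger parallel gripper is mounted at the origin on a cart in front of the work surface, level with it; the furniture and walls round the work are solid. World frame = base frame: x ahead of the robot, y to its left, z up, the work surface at z = 0. Lengths are in m, angles in rad, forces in N, time in s.
With the tool pointing down it reaches from about 0.275 to 0.875 m from the base axis. Payload 12.5 kg.
Tool frame: the origin (TCP) lies at the very end of the fingers, on their centre line; the grasp point (between the pads) lies 19 mm behind it; z points along the fingers, y is the line along which they close (so a half turn about z gives the same grasp; the last joint's range is limited). The gripper opens to 85 mm and grips with 20 to 120 N. Pads are 22 mm wide; open, the fingers measure 114 mm over their backs; the gripper's body (76 mm by 85 mm) begins 54 mm behind the grasp point. The pads swing forward as they close: fully open they stand 13 mm farther back than shut.
Start: joints at [-1.314, 0.351, 1.652, -0, 1.139, -0.085], TCP at [0.184, -0.518, 0.231] pointing down, gripper open.
Joint ranges: [-2.75, 2.75], [-0.79, 2.1], [0.01, 2.65], [-1.57, 4.71], [0.07, 3.14], [-2.87, 2.87]. Speed limits (rad/s): [2.22, 2.22, 2.79, 3.14, 3.14, 3.14].

INTERFACE

Orientations are given as a 3x3 rotation matrix whose columns are the frame's x, y, z axes.
In Python, from bench import manip gives the robot as it stands. Calls block until the motion is done:
- manip.move_ptp(position, orientation): joint-space move of the TCP to a pose.
- manip.move_l(position, attitude=None, max_speed=0.15): straight line of the TCP; attitude=None keeps the orientation; max_speed is the mean speed in m/s.
- manip.move_j(angles): joint-space move.
- manip.set_gripper(opening, effort=None): opening from 0.0 (shut) to 1.0 (fully open); effort is the grip in N (None keeps the last); returns when the fingers have stopped.
- manip.dwell(seconds).
- manip.inverse_kinematics(position, orientation): joint angles nearest the present ones, or None.
- manip.grab_frame(name): name is "scene" or "side" or "wrist"; returns (picture, depth): 480x640x3 uint8, red, green, blue; 480x640 float32, m along the optical axis (not along the pixel's ray), 0 where there is no reading.
- manip.get_calibration(name): a dict with "camera_matrix" (3x3 intrinsics, pixels), "R" (3x3) and "t" (3): a world point X has camera coordinates R X + t. Camera axes: x right, y down, z forward; pixel columns grow to the right and rows downward; lengths in m; the calibration is good to about 2 mm. A picture is of the moment at which its call begins: read the wrist's pose just before it. get_calibration takes no time and is no camera call; for the wrist camera it gives the pose at the moment of the call.
A pose or a line that the arm cannot do raises manip.Unreachable and nothing moves.
- manip.sign_off(): hands the job in; it is judged then, once.
Trained networks look in the newest picture that a camera, given by its name, has taken for a name from the list of things; names that differ only in an ending like _2 or _b are one class to them, and where a whole thing is asked for, a point or a joint stands for the part that bears it (a point fixed in the world has none). Each returns a list of dicts, best first, with "confidence" (0 to 1); they miss things now and then, are a little off and sometimes report something else, mostly with a low value. They report only what shows in the picture. A call takes as long as a camera call. They do not tell look-alikes from the thing itself.
- manip.look_for(camera, name): "at" ([x, y, z] in m, in world coordinates, good to about 4 mm: the middle of the surface that is visible of it).
Readings, each from a call of its own:
- manip.current_time(): time.
- manip.current_qpos(): joint angles.
- manip.current_joint_vel(): joint speeds.
- manip.current_joint_torque(): joint torques, N m.
- manip.current_ee_pos(): TCP position.
- manip.current_tcp_rot(): TCP orientation.
- manip.current_force(): force on the tool from outside, world axes, zero at the start.
- manip.current_ft_torque(): the same for the moment, N m.
- manip.current_grip_width(): opening from 0.0 (shut) to 1.0 (fully open).
- manip.current_grip_force(): force on a finger pad.
Only numpy, scipy, OpenCV 4.12 (cv2) and the standard library are available. Lean on these libraries where they do the work, as an engineer would, in place of code of your own. Each camera call takes 0.05 s, during which the arm holds its last target. There are 200 camera calls.

## Working session

There is one attempt and no reset: what is moved stays moved. The work goes in short steps, each a Python script; the robot and the scene stay as the last script left them, time stands still between calls to the robot, and variables do not carry over. Pictures are saved under pics/ and viewed, at most 10 in all, crops included, and the job is handed in when it is done.

```bash
mkdir -p pics; ls
python3 - <<'E'
from bench import manip as m
import cv2,numpy as np
for c in("scene","side"):
    p,d=m.grab_frame(c); cv2.imwrite(f"pics/{c}0.png",p[:,:,::-1]); np.save(f"pics/{c}0.npy",d)
    k=m.get_calibration(c); print(c,np.round(-k["R"].T@k["t"],3),np.round(k["R"][2],2))
    for n in("tube","follower","tin_deep_c","tin_outer_c","rod_c","door","door_tab","jam_b_c","garlic_c","mug_c"):
        print(n,[(np.round(r["at"],3).tolist(),round(r["confidence"],2)) for r in m.look_for(c,n)])
print(m.current_time())
E
```

```text
pics
scene [-0.049  0.662  1.091] [ 0.47 -0.5  -0.73]
tube [([0.493, 0.293, 0.068], 0.9)]
follower []
tin_deep_c []
tin_outer_c [([0.465, 0.163, 0.064], 0.42)]
rod_c [([0.587, -0.192, 0.024], 0.89), ([0.41, -0.17, 0.04], 0.72), ([0.47, -0.466, 0.034], 0.69)]
door [([0.464, 0.163, 0.061], 0.69), ([0.533, 0.121, 0.059], 0.6)]
door_tab [([0.535, 0.123, 0.053], 0.6)]
jam_b_c [([0.763, -0.002, 0.042], 0.94)]
garlic_c [([0.729, 0.253, 0.036], 0.92)]
mug_c [([0.683, 0.383, 0.058], 0.89)]
side [ 0.113 -1.425  0.992] [ 0.27  0.8  -0.54]
tube [([0.517, 0.228, 0.068], 0.77)]
follower []
tin_deep_c []
tin_outer_c [([0.414, -0.211, 0.029], 0.7), ([0.478, 0.159, 0.048], 0.46)]
rod_c [([0.411, -0.213, 0.03], 0.84), ([0.446, -0.442, 0.036], 0.8), ([0.589, -0.199, 0.021], 0.63)]
door [([0.537, 0.109, 0.048], 0.69)]
door_tab [([0.542, 0.117, 0.048], 0.71)]
jam_b_c [([0.769, -0.028, 0.037], 0.89)]
garlic_c [([0.736, 0.234, 0.031], 0.72)]
mug_c [([0.691, 0.359, 0.06], 0.75), ([0.515, 0.228, 0.069], 0.59)]
1.1
```

View pics/scene0.png

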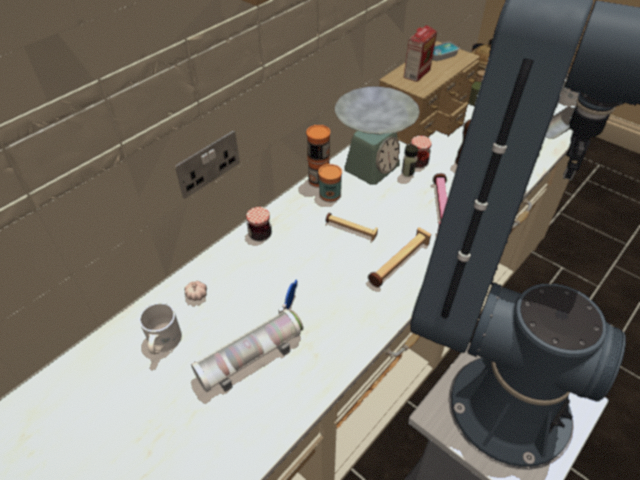

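View pics/side0.png

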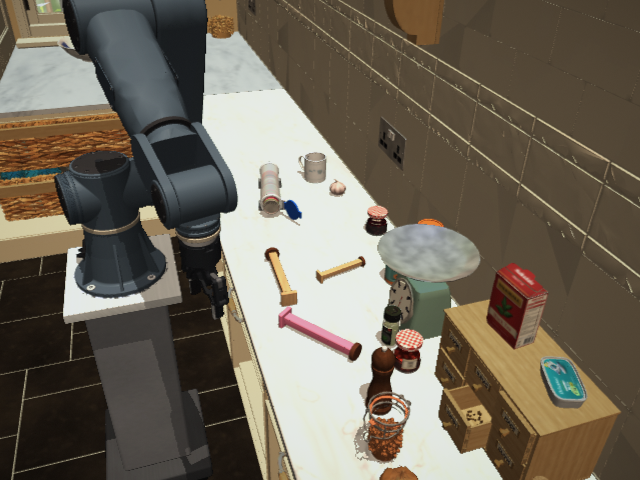

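Scene: the wanted rod lies from its tail (425,237) to its dark head (376,278), and the tube's mouth is at (296,322) with the blue door at (290,293). Side: rod head (272,252), tail (288,297), mouth (270,208). The pink rod and the small wooden rod are decoys. Next I look at both with the wrist camera.

```bash
cat > h.py <<'E'
from bench import manip as m
import cv2,numpy as np
def down(a): # tool down; tool y (closing) perpendicular to direction a; x along direction a
    x=np.array([np.cos(a),np.sin(a),0]); z=np.array([0,0,-1.]); return np.column_stack([x,np.cross(z,x),z])
def cloud(cam,d,k=None):
    k=k or m.get_calibration(cam); v,u=np.mgrid[:480,:640]
    K=k["camera_matrix"]; P=np.stack([(u-K[0,2])/K[0,0]*d,(v-K[1,2])/K[1,1]*d,d],-1)
    return (P-k["t"])@k["R"]
def snap(cam,name):
    k=m.get_calibration(cam); p,d=m.grab_frame(cam)
    cv2.imwrite(f"pics/{name}.png",p[:,:,::-1]); X=cloud(cam,d,k); X[d==0]=np.nan
    np.savez(f"pics/{name}.npz",p=p,X=X); return p,X
E
python3 - <<'E'
from h import *
print(np.round(m.current_tcp_rot(),2))
k=m.get_calibration("wrist");print(np.round(-k["R"].T@k["t"],3),np.round(k["R"],2))
a=np.pi/2
for s in(a,-a): print(m.inverse_kinematics([.42,-.2,.3],down(s)))
R=down(-a) if abs(m.inverse_kinematics([.42,-.2,.3],down(-a))[5])<abs(m.inverse_kinematics([.42,-.2,.3],down(a))[5]) else down(a)
m.move_ptp([.40,-.2,.3],R); snap("wrist","w1")
print([(np.round(r["at"],3).tolist(),round(r["confidence"],2)) for r in m.look_for("wrist","rod_c")])
m.move_ptp([.47,.13,.32],R); snap("wrist","w2")
for n in("tube","tin_outer_c","door","door_tab"):
  print(n,[(np.round(r["at"],3).tolist(),round(r["confidence"],2)) for r in m.look_for("wrist",n)])
print(m.current_time(),R)
cv2.imwrite("pics/w12.png",cv2.resize(np.hstack([cv2.imread("pics/w1.png"),cv2.imread("pics/w2.png")]),(800,300),interpolation=cv2.INTER_AREA))
E
```

```text
[[ 0.94  0.34 -0.  ]
 [ 0.34 -0.94  0.  ]
 [-0.   -0.   -1.  ]]
[ 0.257 -0.493  0.373] [[ 0.34 -0.94  0.  ]
 [-0.9  -0.32  0.3 ]
 [-0.28 -0.1  -0.95]]
[-5.44545985e-01  1.24505547e-01  1.76871722e+00 -4.44089210e-16
  1.24836989e+00 -5.44545985e-01]
[-5.44545985e-01  1.24505547e-01  1.76871722e+00 -4.44089210e-16
  1.24836989e+00  2.59704667e+00]
[([0.415, -0.168, 0.026], 0.91), ([0.595, -0.189, 0.02], 0.65)]
tube [([0.497, 0.242, 0.073], 0.79)]
tin_outer_c [([0.481, 0.162, 0.065], 0.73)]
door [([0.53, 0.124, 0.06], 0.75)]
door_tab [([0.533, 0.121, 0.054], 0.79)]
4.175 [[ 6.123234e-17  1.000000e+00  0.000000e+00]
 [ 1.000000e+00 -6.123234e-17  0.000000e+00]
 [ 0.000000e+00  0.000000e+00 -1.000000e+00]]
```

View pics/w12.png

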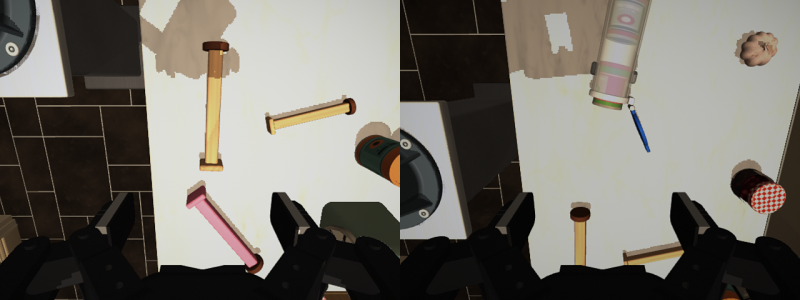

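The wrist pictures (stitched, half scale) show the rod with its head at (215,45) and tail at (210,165). The mouth is at (607,103), with the outer tin sticking out of it, and the blue door runs from (632,105) to (648,150). Now I measure from the depth.

Run:
```python
from h import *
X=np.load("pics/w1.npz")["X"]; z=X[...,2]
s=(np.abs(z-.034)<.004)&(X[...,0]>.33)&(X[...,0]<.5)&(X[...,1]>-.34)&(X[...,1]<-.08)
al=(z>.015)&(z<.06)&(X[...,0]>.33)&(X[...,0]<.5)&(X[...,1]>-.36)&(X[...,1]<-.06)
n,lab,st,_=cv2.connectedComponentsWithStats(al.astype(np.uint8)); i=1+np.argmax(st[1:,4]); al=lab==i
Q=X[al&s][:,:2].astype(np.float32); vx,vy,x0,y0=cv2.fitLine(Q,cv2.DIST_HUBER,0,.01,.01).ravel()
d=np.array([vx,vy]); d*=np.sign(d[1]); A=X[al]
t=(A[:,:2]-[x0,y0])@d; nrm=np.array([-d[1],d[0]]); w=(A[:,:2]-[x0,y0])@nrm
print("rod t",np.percentile(t,[.3,99.7]),t.min(),t.max(),"w",w.min(),w.max(),"zmax",A[:,2].max(),np.median(X[al&s][:,2]))
ws=(Q-[x0,y0])@nrm; print("shaft w",np.percentile(ws,[2,98]))
tc=np.mean(np.percentile(t,[.3,99.7])); print("centre",np.array([x0,y0])+tc*d+nrm*np.mean(np.percentile(ws,[2,98])),"ang",np.arctan2(d[1],d[0]))
# table height check
print("table",np.nanmedian(z[np.abs(z)<.012]))
D=np.load("pics/w2.npz");X=D["X"];z=X[...,2];p=D["p"].astype(int)
b=(p[...,2]>p[...,0]+50)&(z>.01)&(X[...,1]>.05)&(X[...,1]<.25)
B=X[b]; print("door",len(B)); bl=cv2.fitLine(B[:,:2].astype(np.float32),cv2.DIST_HUBER,0,.01,.01).ravel();print(bl,B.min(0),B.max(0))
T=(z>.03)&(z<.095)&(X[...,0]>.4)&(X[...,0]<.58)&(X[...,1]>.1)&(X[...,1]<.45)&~b
P=X[T]
for y in np.arange(.11,.45,.01):
    q=P[(P[:,1]>=y)&(P[:,1]<y+.01)]
    if len(q)>20:
        top=q[q[:,2]>q[:,2].max()-.006]; print(round(y,2),len(q),np.round(q[:,0].min(),4),np.round(q[:,0].max(),4),np.round([top[:,0].mean(),q[:,2].max()],4))
```

```text
rod t [-0.11424308  0.10316621] -0.11539645689054602 0.10359664772629863 w -0.02211678370000202 0.02140853278206598 zmax 0.04559688858301022 0.033369633963271514
shaft w [-0.01164989  0.01147513]
centre [ 0.41922558 -0.1802185 ] ang 1.5406274
table -0.0003574524062883961
door 372
[ 0.39651456 -0.9180284   0.53724504  0.1165773 ] [0.52035451 0.07440758 0.05324278] [0.55688614 0.15043207 0.07914599]
0.11 25 0.5326 0.5368 [0.5344 0.0763]
0.12 24 0.5282 0.5376 [0.5322 0.075 ]
0.13 24 0.5241 0.5306 [0.5276 0.0714]
0.15 290 0.4561 0.5245 [0.4825 0.0684]
0.16 581 0.4525 0.525 [0.4902 0.0796]
0.17 618 0.4476 0.5238 [0.4811 0.081 ]
0.18 671 0.4488 0.5179 [0.484  0.0777]
0.19 657 0.453 0.5288 [0.4866 0.0779]
0.2 731 0.4553 0.5316 [0.4888 0.0779]
0.21 735 0.4505 0.5315 [0.4911 0.0786]
0.22 753 0.4517 0.5268 [0.493 0.078]
0.23 727 0.4619 0.5294 [0.4955 0.0782]
0.24 725 0.464 0.5311 [0.498  0.0783]
0.25 750 0.4661 0.5335 [0.4998 0.0782]
0.26 758 0.4682 0.536 [0.5021 0.0784]
0.27 786 0.4703 0.5378 [0.5038 0.0788]
0.28 815 0.4723 0.5401 [0.5065 0.0785]
0.29 830 0.4743 0.5426 [0.5086 0.0786]
0.3 835 0.4771 0.5445 [0.5108 0.0781]
0.31 240 0.479 0.546 [0.5113 0.0777]
```

Run:
```python
from h import *
from scipy.optimize import least_squares as ls
X=np.load("pics/w2.npz")["X"]; P=X[(X[...,2]>.05)&(X[...,2]<.095)&(X[...,0]>.4)&(X[...,0]<.58)&(X[...,1]>.1)&(X[...,1]<.45)]
C=P[(P[:,1]>.2)&(P[:,1]<.31)]
def res(v,P=C):
    n=np.array([-np.cos(v[1]),np.sin(v[1])]); return np.hypot((P[:,:2]-[v[0],.16])@n,P[:,2]-v[2])-.033
r=ls(res,[.483,.21,.044],loss="soft_l1",f_scale=.001); v=r.x; print(v,np.median(abs(res(v))))
a=np.pi/2-v[1]; e=np.array([np.cos(a),np.sin(a)]); o=np.array([v[0],.16])
rr=res(v,P)+.033; s=(P[:,:2]-o)@e; L=(P[:,:2]-o)@np.array([-e[1],e[0]])
for q in np.arange(-.03,.03,.0025):
    k=(s>=q)&(s<q+.0025)&(abs(L)<.03); 
    if k.sum()>5: print(round(q,4),k.sum(),np.round(np.median(rr[k]),4),np.round(np.percentile(rr[k],95),4))
print("far end",np.percentile(s,99.8), "e",e,"a",a)
```

```text
[0.47924701 0.21509348 0.04329464] 0.00042967973844083157
-0.005 102 0.0245 0.0259
-0.0025 110 0.0245 0.0258
-0.0 113 0.0243 0.0256
0.0025 103 0.0244 0.0255
0.005 110 0.0244 0.0255
0.0075 79 0.0353 0.0363
0.01 144 0.0356 0.0366
0.0125 142 0.0355 0.0366
0.015 151 0.0355 0.0367
0.0175 151 0.0336 0.0357
0.02 143 0.0329 0.0343
0.0225 147 0.033 0.034
0.025 148 0.0329 0.0341
0.0275 143 0.0329 0.0338
far end 0.16214934709415862 e [0.21343876 0.97695645] a 1.3557028443549262
```

```bash
cat >> h.py <<'E'
ar=1.5406; at=1.3557
e=np.array([np.cos(at),np.sin(at),0]); mouth=np.array([.4792,.16,0])+.008*e
right=np.array([e[1],-e[0],0])
g=np.array([.4192,-.1802,0])-.065*np.array([np.cos(ar),np.sin(ar),0])
Z=np.array([0,0,1.]); R=down(at)
E
python3 - <<'E'
from h import *
m.set_gripper(.75)
m.move_ptp(g+.10*Z,down(ar)); m.move_l(g+.005*Z,max_speed=.12)
m.set_gripper(0,100); print("grip",m.current_grip_width(),m.current_grip_force(),m.current_force())
m.move_l(g+.07*Z,max_speed=.15)
m.move_ptp(mouth-.225*e+.07*Z,R); m.move_l(mouth-.225*e+.026*Z,max_speed=.15)
p,X=snap("wrist","w3"); print(m.current_time(),m.current_grip_width(),m.current_force(),m.current_ee_pos())
A=X.reshape(-1,3); A=A-mouth; s=A@e; L=-(A@right); k=(s<-.03)&(s>-.25)&(abs(L)<.06)&(A[:,2]>.03)&(A[:,2]<.075)
for q in np.arange(-.25,-.03,.01):
    j=k&(s>=q)&(s<q+.01)
    if j.sum()>10: print(round(q,3),j.sum(),np.round(np.percentile(L[j],[2,98]),4),np.round(np.percentile(A[j,2],[50,98]),4))
print(s[k].max())
E
```

```text
grip 0.26565879001090115 98.18795442581177 [-1.29357371  1.71568837  9.03904688]
9.4 0.2656918456785044 [-0.02971806 -0.02101892 -0.95207809] [ 0.43323784 -0.05267946  0.02647948]
-0.25 1415 [-0.0122  0.0106] [0.0536 0.0548]
-0.24 1868 [-0.0137  0.0122] [0.0538 0.0719]
-0.23 2208 [-0.0137  0.0121] [0.0539 0.0713]
-0.22 7068 [-0.0351  0.0336] [0.0548 0.0746]
-0.21 1874 [-0.0121  0.0106] [0.0536 0.0548]
-0.2 1988 [-0.0121  0.0106] [0.0536 0.0549]
-0.19 2155 [-0.0121  0.0107] [0.0536 0.0549]
-0.18 2327 [-0.0121  0.0107] [0.0535 0.0549]
-0.17 2499 [-0.012   0.0107] [0.0535 0.0549]
-0.16 2719 [-0.012   0.0107] [0.0535 0.0549]
-0.15 2946 [-0.012   0.0106] [0.0535 0.0549]
-0.14 3200 [-0.012   0.0107] [0.0535 0.055 ]
-0.13 3500 [-0.012   0.0107] [0.0535 0.0551]
-0.12 711 [-0.0121  0.0108] [0.0534 0.055 ]
-0.11719351023463974
```

View pics/w3.png

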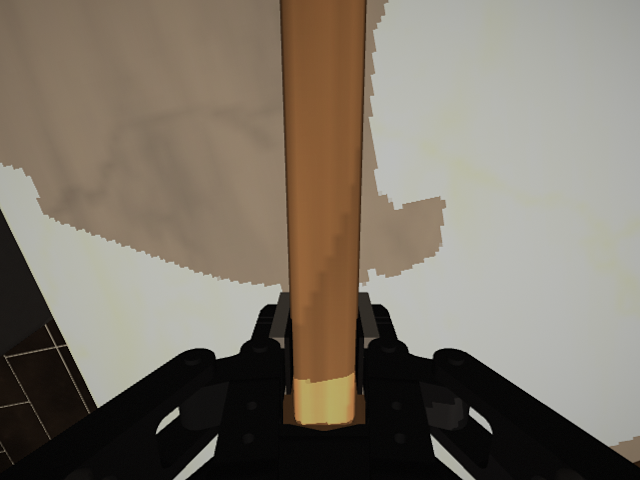

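The rod is held straight and level (axis at 41.5 mm), running from the pads at (325,390) out of the top of the picture. Now I push, watching the force.

Run:
```python
from h import *
F=lambda:-float(m.current_force()@e)
q=-.225
for q in(-.18,-.15,-.125,-.11,-.102):
    m.move_l(mouth+q*e+.0265*Z,max_speed=.08); f=F(); print(q,round(f,1),m.current_grip_width())
    if f>25: break
while f<32 and q<-.080:
    q+=.0015; m.move_l(mouth+q*e+.0265*Z,max_speed=.03); f=F(); print(round(q,4),round(f,1))
print(np.round(m.current_force(),1),(m.current_ee_pos()-mouth)@e,m.current_time())
p,X=snap("scene","s2"); cv2.imwrite("pics/s2c.png",cv2.resize(p[250:420,170:370,::-1],(800,600)[:2] and (700,595),interpolation=cv2.INTER_CUBIC))
p,X=snap("wrist","w4");
```

```text
-0.18 -0.4 0.2660875102786807
-0.15 -0.8 0.26012460629496775
-0.125 0.6 0.2614401828047552
-0.11 -0.1 0.26021936375727633
-0.102 -1.4 0.261798911220078
-0.1005 4.5
-0.099 5.2
-0.0975 5.0
-0.096 4.7
-0.0945 4.7
-0.093 4.7
-0.0915 5.3
-0.09 9.4
-0.0885 25.8
-0.087 41.0
[ -6.6 -40.5   3.2] -0.09051238023452253 14.2
```

View pics/s2c.png

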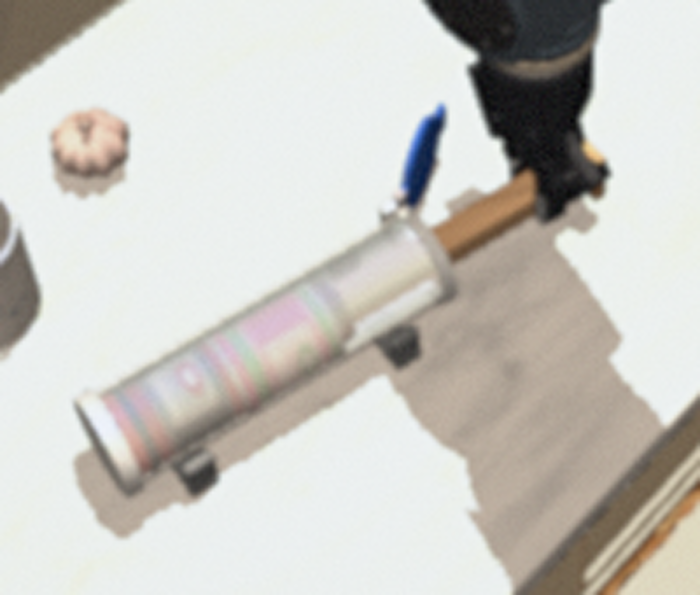

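The force rose steeply (to 41 N) at a rod-head depth of about 84 mm. The crop shows both tins stacked against the closed end (tin end at (345,320), far end at (110,430)). I now retract, lay the rod back where it was, and check.

Run:
```python
from h import *
m.move_l(mouth-.096*e+.0265*Z,max_speed=.03)
m.move_l(mouth-.235*e+.0265*Z,max_speed=.12); m.move_l(mouth-.235*e+.07*Z)
m.move_ptp(g+.06*Z,down(ar)); m.move_l(g+.012*Z,max_speed=.1); m.move_l(g+.0055*Z,max_speed=.03)
print(m.current_force(),m.current_ee_pos())
m.set_gripper(.6); m.move_l(g+.12*Z,max_speed=.2)
p,X=snap("scene","s3"); p2,_=snap("side","d3")
c=lambda q:cv2.resize(q,(400,400),interpolation=cv2.INTER_CUBIC)
cv2.imwrite("pics/c3.png",np.hstack([c(p[200:420,180:450,::-1]),c(p2[140:340,200:400,::-1])]))
# plan door
H=mouth-.005*e+.042*right
m.set_gripper(0)
for th in(2.19,1.5,.8,0):
    u=-right*np.cos(th)-e*np.sin(th); pd=np.array([np.cos(at+th),np.sin(at+th),0])
    t=H+.06*u-.014*pd+.035*Z; q=m.inverse_kinematics(t,down(at+th)); print(th,np.round(t,3),np.round(u@pd,3),None if q is None else np.round(q,2))
print(m.current_time())
```

```text
[0.71840547 0.55970498 1.73444514] [ 0.41757525 -0.24536206  0.00573037]
2.19 [0.557 0.104 0.035] 0.0 [ 0.1   0.65  1.74 -0.    0.75 -1.87]
1.5 [0.517 0.092 0.035] -0.0 [ 0.09  0.6   1.85 -0.    0.7  -1.2 ]
0.8 [0.479 0.109 0.035] -0.0 [ 0.13  0.55  1.94 -0.    0.65 -0.46]
0 [0.459 0.153 0.035] 0.0 [ 0.23  0.55  1.96 -0.    0.64  0.44]
20.0167
```

View pics/c3.png

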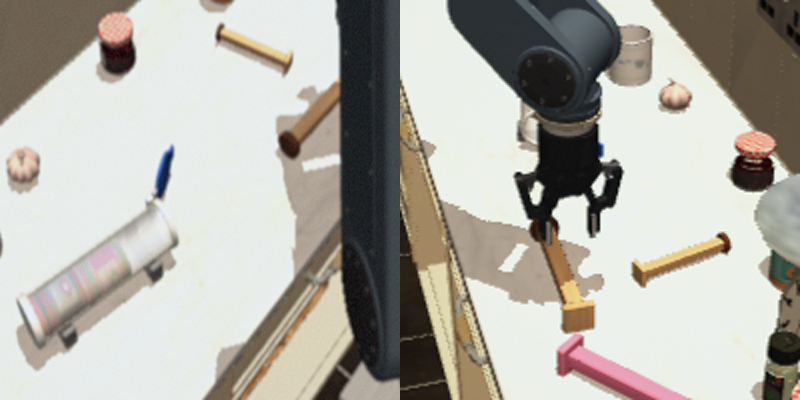

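The rod lies flat at its old place (side crop: head (545,230), tail (578,315)), and the door is untouched at (165,170). Before shutting it I take one wrist look down the tube, with the expected depths marked.

Run:
```python
from h import *
m.move_ptp([.46,.10,.30],R)
k=m.get_calibration("wrist"); p,X=snap("wrist","w5"); im=p[:,:,::-1].copy()
for s in(0,.083,.154,.225):
    for l in(-.05,-.035,.035,.05):
        c=k["camera_matrix"]@(k["R"]@(mouth+s*e-l*right+.0685*Z)+k["t"]); cv2.circle(im,(int(c[0]/c[2]),int(c[1]/c[2])),2,(0,0,255),-1)
cv2.imwrite("pics/w5m.png",cv2.resize(im[:260,200:500],(690,598),interpolation=cv2.INTER_CUBIC)); print(m.current_time())
```

```text
21.525
```

View pics/w5m.png

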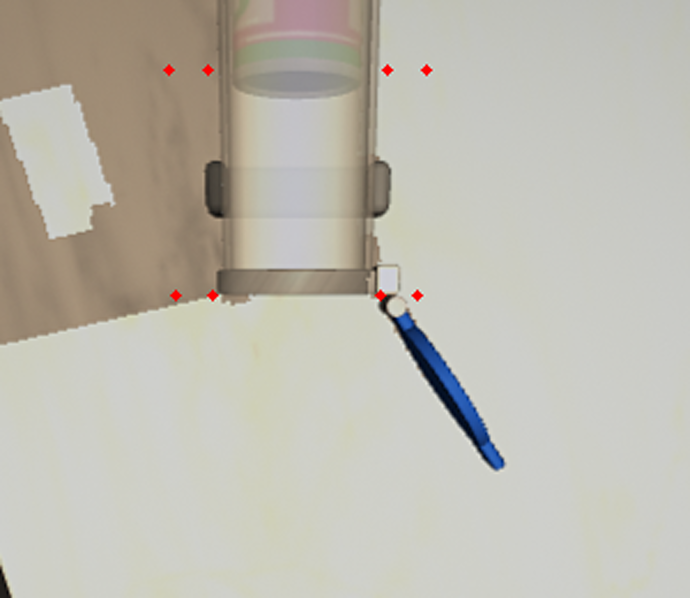

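The outer tin's near edge, at (295,70), lies on the 83 mm marks, so the tins are home. The mouth marks at row 295 match the rim. The door's hinge is at (395,303) and its tip at (500,465). Now I shut the door.

Run:
```python
from h import *
H=mouth-.005*e+.042*right
def pose(th,off=.014,z=.035):
    u=-right*np.cos(th)-e*np.sin(th); pd=np.array([np.cos(at+th),np.sin(at+th),0])
    return H+.06*u-off*pd+z*Z, down(at+th)
P,Q=pose(2.19,.045,.13); m.move_ptp(P,Q); m.move_l(pose(2.19,.045)[0],max_speed=.15)
for th in list(np.arange(2.19,.1,-.15))+[.09,.04,0,-.03,-.06,-.09]:
    P,Q=pose(th); m.move_l(P,Q,max_speed=.06 if th>.1 else .03)
    f=np.hypot(*m.current_force()[:2])
    if th<.3 or f>5: print(round(th,2),round(f,1))
    if f>12: break
P=m.current_ee_pos(); m.move_l(P-.04*e,max_speed=.1); m.move_l(P-.04*e+.2*Z,max_speed=.2); m.move_l(P-.14*e+.25*Z,max_speed=.2)
p,X=snap("wrist","w6"); print(m.current_time())
p2,_=snap("scene","s6")
cv2.imwrite("pics/c6.png",np.hstack([cv2.resize(p[:300,120:520,::-1],(400,300)),cv2.resize(p2[240:390,180:380,::-1],(400,300))]))
A=X.reshape(-1,3);c=p.reshape(-1,3).astype(int);b=(c[:,2]>c[:,0]+50)&(A[:,2]>.04); B=A[b]-mouth
L=-(B@right);s=B@e
print(len(B),np.polyfit(L,s,1),np.percentile(s,[2,50,98]),L.min(),L.max())
```

```text
0.24 0.5
0.09 1.2
0.04 0.6
0 2.2
-0.03 14.2
32.45
658 [ 0.0003434 -0.0045309] [-0.00711089 -0.00454179 -0.00167621] -0.03821420886744295 0.04505949769227228
```

View pics/c6.png

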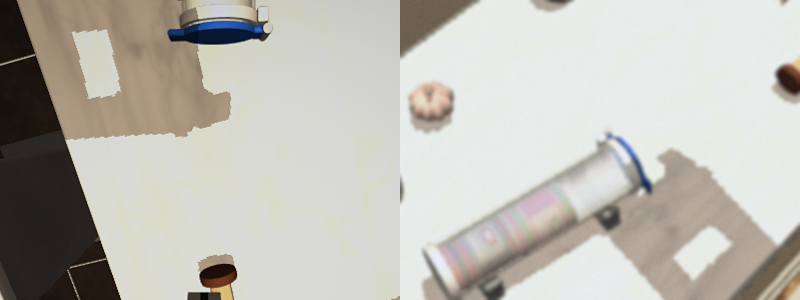

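The door lies flush across the mouth (left crop, (170–270, 33)), parallel to the mouth plane and 4.5 mm in front of it. The tins are still packed, so I hand the job in.

```bash
python3 -c "
from bench import manip as m
print(m.current_ee_pos(),m.sign_off())"
```

```text
the job is handed in; nothing more can be done
[0.42893813 0.01771111 0.28413514] None
```

The job is done and handed in at about 32 s of the 72 s limit: the tins are packed home against the follower's stop, the rod lies flat on the worktop, the blue door is fully shut, and the jam jar, garlic and mug were never approached.

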